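Clear the jar off the cam clamp and hold its lever at full lift

TASK

Clamp the clarinet joint that lies in the wooden-fenced cam clamp. First take away the small jar that stands on the clamp's plate in the lever's path and stand it upright on the bench or mat, clear of the plate; then take the lever by its upright handle, swing it to the cam's highest lift, where the lever points straight away from the jaw over the raised rib on the plate and the jaw presses hardest on the joint (not on past it), and finish holding it there, because the lever springs back if let go. Leave the other things where they are.

Things in the scene. Friction and masses are not known exactly. Their poses are not given: they have to be found in the camera images.
- clamp: the cam clamp, fixed in place: an aluminium plate 230 (its x) x 170 (its y) x 12 mm on four rubber feet, origin at the centre of the plate's underside, 23 mm above the bench, +z up. Its +x points from the lever to the wooden fence (front face at x = 78 mm); the jaw moves along +x. The fence is nearest the robot, the lever side farthest
- cam_pivot (a point): the lever's pivot, a vertical axis at x = -25, y = 0 in the clamp's frame; the point is at the height of the lever bar's upper face, 72 mm above the bench. A thin dark steel rib on the plate, along x from x = -114 to -84 mm at y = 0, marks where the lever points at full lift in the clamp's frame
- handle_grip (a point): a point on the axis of the lever's upright handle, a round black post that turns freely on its own axis, 18 mm in diameter (20 mm at its ends), 85 mm from the pivot, from 72 to 128 mm above the bench; the point is 104 mm above the bench, where to grip. The flat steel lever bar, 14 mm wide, runs from the pivot to below the handle, 64 to 72 mm above the bench
- handle: the same black handle as a body; origin at its lower end on the bar, z up along it. A spring turns the lever back to its rest stop: about 0.25 N m at highest lift, some 3 N at the handle
- cam_lever (a joint): angle of the lever, rad: 0 at its rest stop, growing counter-clockwise seen from above, up to a stop at 2.5. At angle q the lever points from the pivot along the direction 1.392 + q (rad, counter-clockwise from the clamp's +x). The cam's highest lift is at 1.75, where the lever points along the clamp's -x; beyond it the jaw draws back again
- jaw (a joint): travel of the jaw towards the fence, m: 0 at rest, about 0.0115 at highest lift; the cam drives it
- jaw_pad: cork-faced sprung pad, 36 wide x 22 mm high, on the front of the jaw; it touches the joint in the last 3 mm of lift and presses it against the fence with about 6 N at highest lift. Origin in its middle, 5 mm behind its face
- clarinet: loose black clarinet joint, 276 mm long, body 27 mm in diameter, 0.21 kg, lying along the clamp's y on two wooden rests in front of the fence; its top is about 80 mm above the bench. Origin under its middle
- jar: the small grey-bodied jar with a white lid that stands on the clamp's plate at the lever's side, in the lever's path: round, 36 mm in diameter, 52 mm high, 80 g; origin at the centre of its underside, z up. Its foot is 35 mm above the bench. Bare mat (3.4 mm high) to set it on lies to the left of the clamp, round x = 0.52, y = 0.17; a lamp shade hangs 0.45 m above the bench near x = 0.68, y = 0.14
- tin: bystander: low open tin with a black rim, 47 mm in diameter, 12 mm high, on the plate below the lever's path, not in its way; origin at the centre of its underside
- tub: bystander: small white screw-top tub, 28 mm in diameter, 52 mm high, on the mat or bench at the left; origin at the centre of its underside
- bottle: bystander: bottle with a pointed white nozzle, 29 mm in diameter, 77 mm high, on the bench behind the clamp at the right; origin at the centre of its underside
There are look-alikes about, which are no part of the job. What is shaped like the jar but green or yellow is not meant.

How it is judged (in metres and radians):
On the way, in this order (a step that is already met when the one before it is completed fails the run):
1. the jar stands upright on the bench or mat off the clamp's plate, let go ((x of jar in the frame of clamp below -0.133 m or x of jar in the frame of clamp above 0.133 m or y of jar in the frame of clamp below -0.103 m or y of jar in the frame of clamp above 0.103 m) and height (world z) of jar below 0.03 m and angle between jar's own z axis and vertical below 0.15 rad and linear speed of jar below 0.02 m/s and contact force between the fingers and jar below 0.05 N), for 0.2 s.
2. the lever is at the cam's highest lift and the pad presses the clarinet joint (value of joint cam_lever between 1.61 and 1.89 rad and contact force between jaw_pad and clarinet above 3 N), for 0.2 s.
At the end, for the whole second after the job is handed in: the fingers hold the lever's handle (over 0.8 N) with the lever still, within 0.14 rad of highest lift (1.75), and the pad pressing the clarinet joint with more than 3 N; the jar stands upright and at rest, let go, wholly off the clamp's plate on the surface (all of step 1 and all of step 2 and contact force between the fingers and handle above 0.8 N and velocity of joint cam_lever between -0.1 and 0.1 rad/s); the arm keeps its last pose, push and grip.
It fails at once if the lever is swung (over 0.25 rad) while the jar is still on the clamp's plate (value of joint cam_lever above 0.25 rad and not (x of jar in the frame of clamp below -0.133 m or x of jar in the frame of clamp above 0.133 m or y of jar in the frame of clamp below -0.103 m or y of jar in the frame of clamp above 0.103 m)).
It fails at once if the jar is tipped over (angle between jar's own z axis and vertical above 0.7 rad).
It fails at once if a bystander (tin, tub or bottle) is moved by more than 40 mm (distance of any of tin, tub, bottle from where it was at the start of the episode above 0.04 m).
It also fails if it takes over 54 s, if anything falls off the work surface, if the arm or the gripper's body presses on something with over 40 N, if the wrist force passes 120 N, or if a joint passes its speed limit or range.

ROBOT

A 6-joint arm with a two-finger parallel gripper is mounted at the origin on a cart in front of the work surface, level with it; the furniture and walls round the work are solid. World frame = base frame: x ahead of the robot, y to its left, z up, the work surface at z = 0. Lengths are in mm, angles in rad, forces in N, time in s.
With the tool pointing down it reaches from about 275 to 750 mm from the base axis. Payload 10.2 kg.
Tool frame: the origin (TCP) lies midway between the tips of the shut fingers; the grasp point (between the pads) lies 19 mm behind it; z points along the fingers, y is the direction in which the jaws open and shut (so a half turn about z gives the same grasp; the last joint's range is limited). The gripper opens to 85 mm and grips with 20 to 120 N. Pads are 22 mm wide; open, the fingers measure 114 mm over their backs; the gripper's body (76 mm by 85 mm) begins 54 mm behind the grasp point. The pads swing forward as they close: fully open they stand 13 mm farther back than shut.
Start: joints at [-1.55, 0.313, 1.498, -0, 1.331, -0.223], TCP at [126.717, -509.484, 231.294] pointing down, gripper open.
Joint ranges: [-2.94, 2.94], [-0.97, 2.17], [0.19, 2.56], [-1.23, 4.37], [0.02, 3.11], [-2.88, 2.88]. Speed limits (rad/s): [2.39, 2.39, 3.01, 3.14, 3.14, 3.14].

INTERFACE

Orientations are given as a unit quaternion [w, x, y, z].
In Python, from rig import sense, capture, finish_job, search_frame, trace gives the robot as it stands.
- The arm moves only by the tool arm_command, never from a script. Its argument "steps" is one flat list of numbers, 5 for each row, row after row: the shift along the world's x, y, z in units of 50 mm (1.0 is 50 mm), then the turn about the world's z in units of 5 degrees (1.0 is 5 degrees), then the opening in per cent of the stroke, from 0 (shut) to 100 (fully open). In form: [dx, dy, dz, twist, fingers, dx, dy, dz, twist, fingers, ...]. A call has 1 to 5 rows; each row shifts and turns the commanded pose from where the row before left it; what a row does not reach is not made up. A row lasts 1/8 s, in which the tool goes at most 62.5 mm and 10.7 degrees, less where a joint would pass 70% of its speed; a pose out of reach is approached as far as the arm can. A call is refused whole if a number of a shift passes 1 or a number of a turn 1, either way. A call with a gripper value outside its range is refused whole. The fingers move at their own pace and stop on an object; "grip_force" is the grip in N (left out, the last holds). Time passes only in rows, so rows that do not move let the fingers close. It gives the time, the measured TCP pose, the force and the opening at its end, in the units of the state.
- sense(): the state, without advancing time (a new reading comes with each control period).
- capture(name): name is "scene" or "top" or "wrist"; returns a dict with "frame" (384x512x3 uint8, blue, green, red), "fov_y" (degrees; the focal length in pixels is half the picture's height over the tangent of half this angle, whatever the lens; pixels are square), "cx", "cy" (the principal point, pixels), "extrinsics" (4x4, takes a point from world to camera coordinates). Camera axes: x right, y down, z forward; pixel columns grow to the right and rows downward; lengths in mm; the calibration is good to about 2 mm. A picture is of the moment at which its call begins. There is no depth.
- finish_job(): hands the job in, once; it reports no verdict.
Trained networks look in a picture, given as the dict that the camera call returned (one of the last four; its "shot" number tells which), for a name from the list of things; names that differ only in an ending like _2 or _b are one class to them, and where a whole thing is asked for, a point or a joint stands for the part that bears it (a point fixed in the world has none). Each returns a list of dicts, best first, with "score" (0 to 1); they miss things now and then, are a little off and sometimes report something else, mostly with a low value. They report only what shows in the picture. A call takes as long as a camera call. They do not tell look-alikes from the thing itself.
- search_frame(picture, target): "point" ([x, y, z] in mm, in world coordinates, good to about 4 mm: the middle of the surface that is visible of it).
- trace(picture, target): "mask" (384x512 bool, what is visible of it).
The state is a dict: "time_s": time; "joints": joint angles; "dq": joint speeds; "tau": joint torques, N m; "eef_pos": TCP position; "ee_rot": TCP orientation; "force": force on the tool from outside, world axes, zero at the start; "wrist_torque": the same for the moment, N m; "grip_width": opening from 0.0 (shut) to 1.0 (fully open).
Only numpy, scipy, OpenCV 4.12 (cv2) and the standard library are available. Lean on these libraries where they do the work, as an engineer would, in place of code of your own. Each camera call takes 0.05 s, during which the arm holds its last target. There are 200 camera calls.

## Working session

There is one attempt and no reset: what is moved stays moved. The work goes in short steps, Python scripts to look and compute and a tool call to move; the robot and the scene stay as the last step left them, time stands still between calls to the robot, and variables do not carry over. Pictures are saved under pics/ and viewed, on a budget of 10 in all, crops included, one or two more only if the job needs it, and the job is handed in when it is done.

Besides the shell and the picture viewer there is one more tool, called after "Call:" by a JSON object that holds its "name" and its "arguments". arm_command: Moves the arm, as the interface text tells. Its arguments: {"type":"object","properties":{"steps":{"type":"array"},"grip_force":{"type":"number"}},"required":["steps"]}

```bash
mkdir -p pics; cat > h.py <<'E'
import numpy as np, cv2
from rig import sense, capture, finish_job, search_frame, trace
def K(p):
    f=p["frame"].shape[0]/2/np.tan(np.radians(p["fov_y"])/2); return f
def proj(p,X):
    c=p["extrinsics"]@np.r_[X,1]; f=K(p); return np.array([p["cx"]+f*c[0]/c[2],p["cy"]+f*c[1]/c[2]])
def back(p,uv,z):
    E=np.array(p["extrinsics"]);R=E[:3,:3];t=E[:3,3];o=-R.T@t;f=K(p)
    d=R.T@np.array([(uv[0]-p["cx"])/f,(uv[1]-p["cy"])/f,1]); return o+d*(z-o[2])/d[2]
E
python3 - <<'E'
from h import *
s=sense();print(s["time_s"],s["eef_pos"],s["ee_rot"],s["grip_width"])
ims=[]
for n in ("scene","top"):
    p=capture(n);ims.append(p["frame"])
    for t in ("clamp","jar","handle","handle_grip","cam_pivot","tin","tub","bottle","clarinet"):
        print(n,t,[(np.round(r["point"]).astype(int).tolist(),round(r["score"],2),proj(p,r["point"]).astype(int).tolist()) for r in search_frame(p,t)[:4]])
cv2.imwrite("pics/a.png",cv2.resize(ims[0],(768,576)));cv2.imwrite("pics/b.png",cv2.resize(ims[1],(768,576)))
E
```

```text
0.0 [ 126.69120227 -509.23270795  230.72868325] [-6.37568068e-04  9.92582980e-01  1.21567338e-01  6.61785320e-05] 0.9989636893433451
scene clamp [([470, -40, 32], 0.73, [295, 213])]
scene jar [([547, -117, 66], 0.73, [296, 173]), ([690, -85, 35], 0.69, [252, 160]), ([495, -211, 50], 0.6, [332, 170]), ([663, -198, 37], 0.5, [286, 146])]
scene handle [([474, -136, 107], 0.6, [322, 174])]
scene handle_grip [([473, -135, 104], 0.47, [322, 175])]
scene cam_pivot [([473, -40, 33], 0.9, [295, 212])]
scene tin [([572, -24, 48], 0.52, [264, 190])]
scene tub [([528, 307, 45], 0.72, [169, 278])]
scene bottle [([631, -304, 32], 0.73, [317, 136])]
scene clarinet [([425, -30, 72], 0.59, [307, 216])]
top clamp [([485, -59, 39], 0.61, [275, 207]), ([572, -28, 46], 0.52, [264, 173])]
top jar [([505, -219, 52], 0.77, [338, 200]), ([660, -208, 57], 0.74, [334, 140]), ([552, -121, 84], 0.62, [301, 180]), ([694, -90, 54], 0.51, [289, 126])]
top handle [([472, -141, 126], 0.56, [311, 211])]
top handle_grip [([468, -140, 128], 0.37, [311, 213])]
top cam_pivot [([483, -61, 33], 0.88, [276, 208])]
top tin [([570, -27, 44], 0.49, [264, 174])]
top tub [([487, -59, 36], 0.61, [275, 206]), ([523, 299, 50], 0.55, [136, 189])]
top bottle [([470, -140, 127], 0.7, [311, 212]), ([627, -307, 40], 0.58, [371, 154]), ([416, -44, 68], 0.54, [270, 234])]
top clarinet [([416, -42, 71], 0.71, [269, 234])]
```

View pics/a.png

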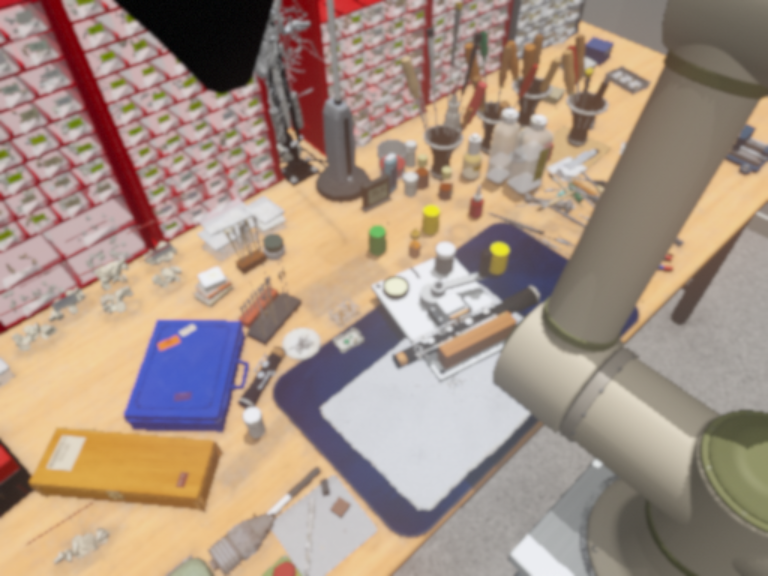

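View pics/b.png

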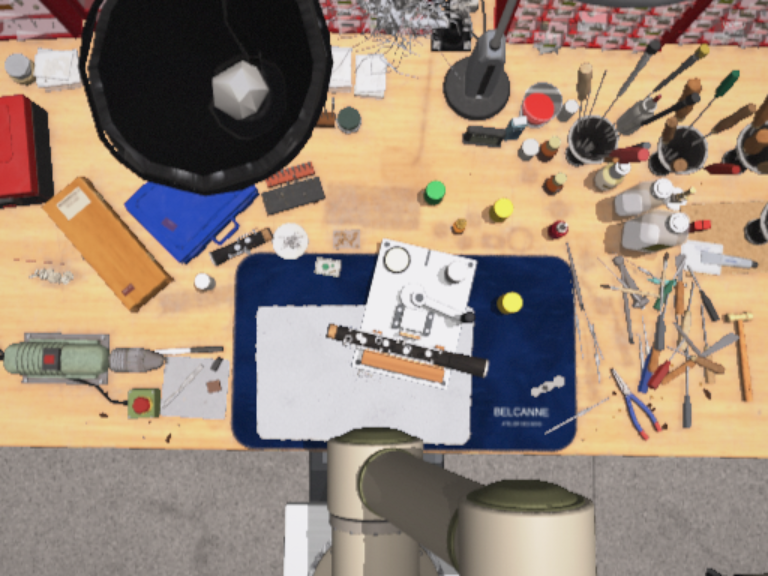

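```bash
python3 - <<'E'
from h import *
p=capture("top")
x0,y0,w,h=230,152,110,110
c=cv2.resize(p["frame"][y0:y0+h,x0:x0+w],None,fx=5.4,fy=5.4,interpolation=cv2.INTER_CUBIC)
cv2.imwrite("pics/c.png",c)
for t in("jar","handle","tin"):
    for r in trace(p,t)[:3]:
        m=r["mask"];v,u=np.nonzero(m);print(t,r["score"],u.mean(),v.mean(),u.min(),u.max(),v.min(),v.max())
print(p["extrinsics"],K(p))
E
```

```text
jar 0.75 333.79555555555555 140.1822222222222 325 342 132 148
jar 0.73 303.4660194174757 181.67961165048544 296 311 174 190
jar 0.63 288.9343434343434 128.55555555555554 282 296 121 136
handle 0.42 312.05555555555554 211.94444444444446 308 316 209 215
tin 0.49 264.64830508474574 173.16101694915255 257 273 165 182
[[ 1.69753879e-02 -9.99780830e-01  1.22526627e-02 -1.53907139e+01]
 [-9.95742176e-01 -1.80147548e-02 -9.04045783e-02  5.42841606e+02]
 [ 9.06054931e-02 -1.06658402e-02 -9.95829747e-01  1.23567461e+03]
 [ 0.00000000e+00  0.00000000e+00  0.00000000e+00  1.00000000e+00]] 480.25547721643545
```

View pics/c.png

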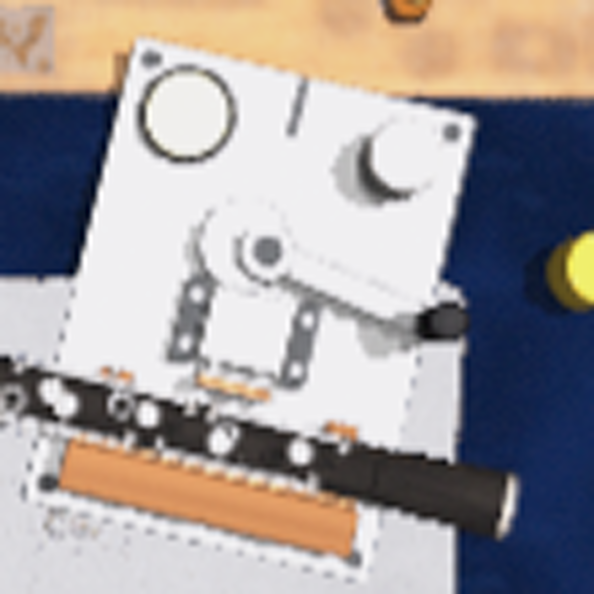

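The grey, white-lidded jar is at crop (401,157), i.e. top pixel (304,181), on the plate on the lever side. The look-alikes are yellow at (338,200) and (334,140) and green at (289,126), all off the plate, so this one is the target. The rib is at crop (297,105), the pivot at (267,250) and the handle at (443,322).

```bash
python3 - <<'E'
from h import *
p=capture("top")
def b(U,V,z): return back(p,((U+.5)/5.4+230-.5,(V+.5)/5.4+152-.5),z)
C=[b(*c,35) for c in((137,40),(475,115),(365,580),(27,497))]
for c in C: print(c.round(1))
L=[(-115,85),(-115,-85),(115,-85),(115,85)] # tl: far(-x), left... 
# clamp +x towards robot => clamp +y = world -y(right)
L=np.array([(-115,-85),(-115,85),(115,85),(115,-85)],float);W=np.array(C)[:,:2]
A=L-L.mean(0);B=W-W.mean(0);th=np.arctan2((A[:,0]*B[:,1]-A[:,1]*B[:,0]).sum(),(A*B).sum())
R=np.array([[np.cos(th),-np.sin(th)],[np.sin(th),np.cos(th)]]);o=W.mean(0)
print("origin",o,"yaw",th,"res",np.round(W-(o+A@R.T),1).tolist())
f=lambda x,y:(o+R@[x,y]).round(1)
piv=f(-25,0);print("pivot pred",piv,"meas",b(267,250,76),"rib",f(-114,0),f(-84,0),b(305,78,37),b(290,135,37))
h=b(443,316,128);print("handle top meas",h, "jar lid",b(403,157,87))
d=h[:2]-piv;print("r",np.hypot(*d),"q",np.mod(np.arctan2(d[1],d[0])-th-1.392,2*np.pi))
for q in(0,.25,.5,1,1.5,1.75):
    a=1.392+q;print(q,f(-25+85*np.cos(a),85*np.sin(a)))
r=R.T@(b(403,157,87)[:2]-o);print("jar in clamp",r)
E
```

```text
[610.6  -2.8  35. ]
[ 577. -167.   35.]
[ 353.3 -115.7   35. ]
[389.9  45.8  35. ]
origin [482.69527224 -59.92015551] yaw 2.9236869589761927 res [[-2.8, -1.0], [0.4, 0.8], [1.3, 2.3], [1.1, -2.1]]
pivot pred [507.1 -65.3] meas [507.12487991 -64.63580117  76.        ] rib [594.  -84.6] [564.7 -78.1] [593.25687328 -84.30466802  37.        ] [565.41731223 -77.3761744   37.        ]
handle top meas [ 475.74741346 -140.16193744  128.        ] jar lid [ 550.64050468 -126.41044048   87.        ]
r 81.16214856449378 q 8.990094323024778e-05
0 [ 474.3 -143.7]
0.25 [ 494.7 -149.4]
0.5 [ 515.9 -149.9]
1 [ 555.3 -135.3]
1.5 [ 583.  -103.6]
1.75 [590.1 -83.7]
jar in clamp [-80.71271069  50.22918414]
```

Call:
{"name": "arm_command", "arguments": {"steps": [0.85,0.76,0,0,75,0.85,0.76,0,0,75,0.85,0.76,0,0,75,0.85,0.76,0,0,75,0.85,0.76,0,0,75], "grip_force": 30}}

```text
time_s: 1.88
eef_pos: [340.4, -318.1, 231.5]
ee_rot: [0.0, 0.993, 0.121, 0.0]
force: [0.5, 0.0, 0.9]
grip_width: 0.752
```

Call:
{"name": "arm_command", "arguments": {"steps": [0.8,0.72,0,0,75,0.8,0.72,0,0,75,0.8,0.72,0,0,75,0.7,0.7,0,0,75,0,0,0,0,75]}}

```text
time_s: 2.5
eef_pos: [495.6, -174.3, 231.0]
ee_rot: [-0.0, 0.992, 0.124, 0.0]
force: [0.4, -0.2, -0.6]
grip_width: 0.75
```

Call:
{"name": "arm_command", "arguments": {"steps": [0.55,0.48,0,0,75,0.55,0.48,-0.5,0,75,0,0,-0.5,0,75,0,0,0,0,75]}}

```text
time_s: 3.0
eef_pos: [548.2, -128.8, 179.9]
ee_rot: [-0.001, 0.993, 0.121, -0.002]
force: [-0.0, 0.0, 0.8]
grip_width: 0.753
```

```bash
python3 - <<'E'
from h import *
p=capture("wrist");cv2.imwrite("pics/d.png",p["frame"])
print(sense()["eef_pos"])
for t in("jar","handle","handle_grip"):
    print(t,[(np.round(r["point"]).tolist(),round(r["score"],2),proj(p,r["point"]).astype(int).tolist()) for r in search_frame(p,t)[:3]])
for X in((550.6,-126.4,87),(474.3,-143.7,128),(590,-84,35)):print(X,proj(p,X))
E
```

```text
[ 548.75363824 -129.18331777  181.42275667]
jar [([518.0, -216.0, 37.0], 0.94, [332, 223]), ([669.0, -204.0, 50.0], 0.9, [376, 66]), ([561.0, -122.0, 87.0], 0.77, [253, 173])]
handle [([482.0, -142.0, 109.0], 0.72, [253, 276]), ([513.0, -70.0, 34.0], 0.61, [193, 193])]
handle_grip [([481.0, -140.0, 112.0], 0.58, [249, 279])]
(550.6, -126.4, 87) [254.80497784 186.54009461]
(474.3, -143.7, 128) [252.43287943 299.89307171]
(590, -84, 35) [221.83752371 122.51607449]
```

View pics/d.png

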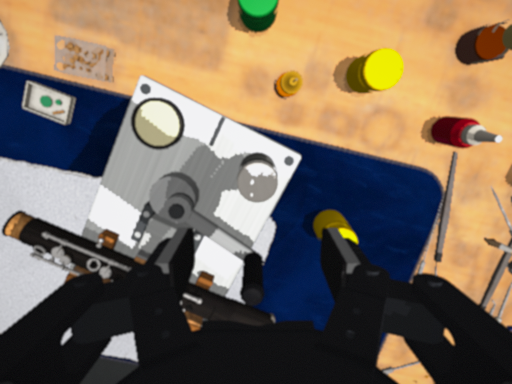

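```bash
python3 - <<'E'
from h import *
p=capture("wrist");s=sense();print(s["eef_pos"],s["dq"].round(3) if hasattr(s["dq"],'round') else s["dq"])
for n,uv,z in(("jar",(257,178),87),("handle",(255,295),128),("tin",(158,123),47),("rib far",(222,118),38),("rib near",(212,145),38),("pivot",(176,208),76),("corner r",(301,155),35),("corner l",(142,75),35)):print(n,back(p,uv,z).round(1))
t=capture("top")
for tt in trace(p,"jar")[:3]:
    v,u=np.nonzero(tt["mask"]);print(u.min(),u.max(),v.min(),v.max())
c=p["frame"][130:310,140:330];cv2.imwrite("pics/e.png",cv2.resize(c,None,fx=3.2,fy=3.2,interpolation=cv2.INTER_CUBIC))
E
```

```text
[ 549.38198486 -129.1607306   182.55147718] [ 0.005  0.006  0.003  0.001 -0.004  0.002]
jar [ 559.1 -127.3   87. ]
handle [ 478.7 -145.6  128. ]
tin [578.2 -28.9  47. ]
rib far [596.1 -84.2  38. ]
rib near [568.9 -80.1  38. ]
pivot [512.5 -64.6  76. ]
corner r [ 579.9 -167.    35. ]
corner l [616.   -4.4  35. ]
236 276 0 34
312 354 210 241
236 276 153 203
```

View pics/e.png

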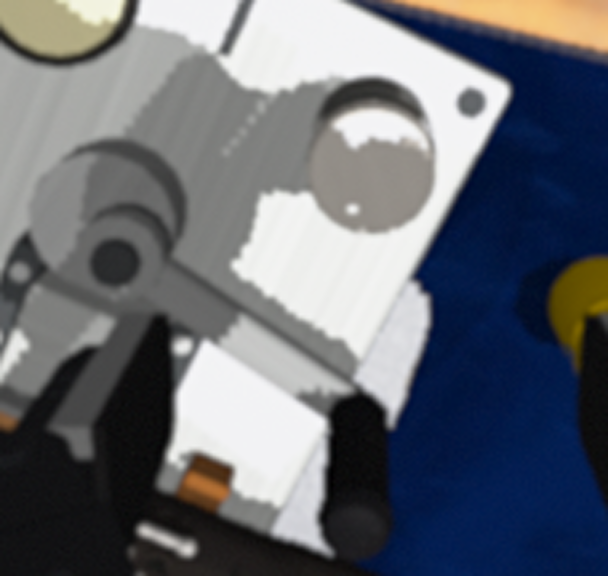

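Call:
{"name": "arm_command", "arguments": {"steps": [0.06,0.05,-0.8,0,75,0,0,-0.8,0,75,0,0,-0.7,0,75,0,0,-0.35,0,75,0,0,0,0,75]}}

```text
time_s: 3.98
eef_pos: [552.1, -126.0, 48.6]
ee_rot: [-0.0, 0.993, 0.122, -0.0]
force: [0.1, -0.1, 0.8]
grip_width: 0.752
```

Call:
{"name": "arm_command", "arguments": {"steps": [0,0,0,0,35,0,0,0,0,35,0,0,0,0,35,0,0,0,0,35]}}

```text
time_s: 4.47
eef_pos: [553.0, -126.3, 50.4]
ee_rot: [0.001, 0.993, 0.122, 0.001]
force: [-0.7, 1.2, 6.5]
grip_width: 0.404
```

Call:
{"name": "arm_command", "arguments": {"steps": [0,0,0,0,25,0,0,0,0,20,0,0,0.5,0,20,0,0,0.6,0,20,0,0,0.6,0,20]}}

```text
time_s: 5.1
eef_pos: [552.3, -126.0, 135.3]
ee_rot: [0.0, 0.993, 0.122, 0.0]
force: [-0.0, -0.2, -1.3]
grip_width: 0.407
```

```bash
python3 - <<'E'
from h import *
p=capture("wrist");s=sense();print(s["eef_pos"],s["force"],s["grip_width"])
print([(np.round(r["point"]).tolist(),round(r["score"],2),proj(p,r["point"]).astype(int).tolist()) for r in search_frame(p,"jar")[:4]])
t=capture("scene");c=t["frame"][120:220,230:360]
cv2.imwrite("pics/f.png",np.hstack([p["frame"],cv2.resize(c,(288,384))]))
E
```

```text
[ 553.8758416  -126.62035666  139.42210591] [1.84261734 0.49790808 4.1712066 ] 0.4061667226223457
[([670.0, -202.0, 50.0], 0.96, [400, 64]), ([681.0, -94.0, 29.0], 0.88, [257, 15]), ([520.0, -219.0, 42.0], 0.82, [350, 249]), ([561.0, -121.0, 170.0], 0.59, [249, 256])]
```

View pics/f.png

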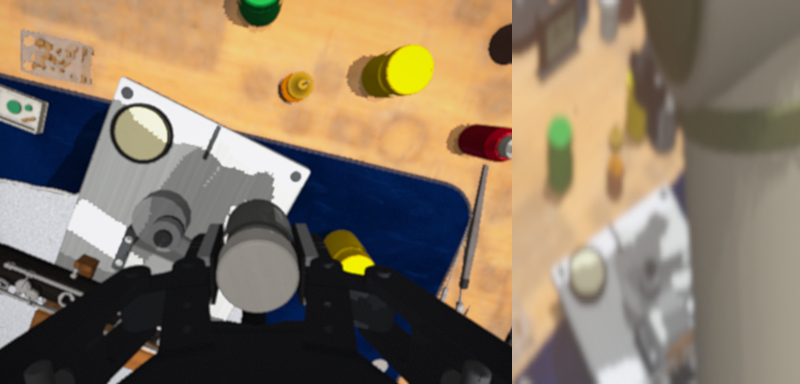

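Call:
{"name": "arm_command", "arguments": {"steps": [-0.1,0.95,0,0,20,-0.1,0.95,0,0,20,-0.1,0.95,0,0,20,-0.1,0.95,0,0,20,-0.1,0.95,0,0,20]}}

```text
time_s: 5.88
eef_pos: [526.4, 113.0, 132.7]
ee_rot: [-0.0, 0.993, 0.122, -0.001]
force: [0.3, 0.6, -0.9]
grip_width: 0.41
```

Call:
{"name": "arm_command", "arguments": {"steps": [-0.1,0.95,0,0,20,-0.06,0.2,-0.5,0,20,0,0,-0.5,0,20,0,0,-0.5,0,20,0,0,0,0,20]}}

```text
time_s: 6.5
eef_pos: [517.6, 168.8, 56.6]
ee_rot: [-0.0, 0.993, 0.122, -0.003]
force: [-0.7, -0.2, -0.0]
grip_width: 0.405
```

Call:
{"name": "arm_command", "arguments": {"steps": [0,0,-0.4,0,20,0,0,-0.2,0,20,0,0,-0.1,0,20,0,0,0,0,20]}}

```text
time_s: 7.0
eef_pos: [519.3, 169.0, 24.0]
ee_rot: [0.0, 0.993, 0.122, 0.0]
force: [0.0, -0.1, 0.6]
grip_width: 0.411
```

Call:
{"name": "arm_command", "arguments": {"steps": [0,0,-0.06,0,20,0,0,-0.04,0,20,0,0,0,0,20]}}

```text
time_s: 7.38
eef_pos: [519.3, 169.0, 18.8]
ee_rot: [-0.0, 0.993, 0.122, 0.0]
force: [-0.6, 0.0, 0.6]
grip_width: 0.408
```

Call:
{"name": "arm_command", "arguments": {"steps": [0,0,-0.03,0,20,0,0,0,0,20]}}

```text
time_s: 7.62
eef_pos: [519.4, 169.0, 18.6]
ee_rot: [0.0, 0.993, 0.122, 0.0]
force: [-5.4, -0.4, 14.3]
grip_width: 0.403
```

Contact: the jar is on the mat. Release and rise.

Call:
{"name": "arm_command", "arguments": {"steps": [0,0,0.01,0,50,0,0,0,0,75,0,0,0,0,80,0,0,0.1,0,80,0,0,0.4,0,80]}}

```text
time_s: 8.25
eef_pos: [518.7, 168.9, 42.5]
ee_rot: [-0.0, 0.993, 0.122, -0.001]
force: [0.5, -0.2, -0.2]
grip_width: 0.8
```

Call:
{"name": "arm_command", "arguments": {"steps": [0,0,0.9,0,80,0,0,0.9,0,75,0,0,0.9,0,60,0,0,0,0,60]}}

```text
time_s: 8.75
eef_pos: [520.6, 169.2, 181.4]
ee_rot: [0.0, 0.993, 0.122, 0.003]
force: [-0.3, -0.1, -1.1]
grip_width: 0.599
```

```bash
python3 - <<'E'
from h import *
p=capture("wrist");s=sense();print(s["eef_pos"],s["force"],s["grip_width"])
print([(np.round(r["point"]).tolist(),round(r["score"],2),proj(p,r["point"]).astype(int).tolist()) for r in search_frame(p,"jar")[:4]])
cv2.imwrite("pics/g.png",p["frame"])
E
```

```text
[519.60598727 169.07329798 179.00396797] [-0.03201524  0.18489236 -0.51275149] 0.6020380158892596
[([527.0, 174.0, 56.0], 0.87, [252, 173])]
```

View pics/g.png

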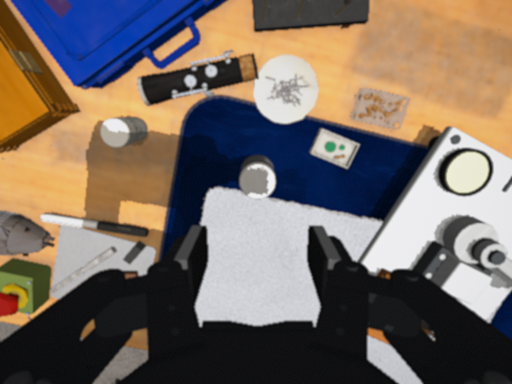

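Call:
{"name": "arm_command", "arguments": {"steps": [-0.13,-0.9,0,0,60,-0.13,-0.9,0,0,60,-0.13,-0.9,0,0,60,-0.13,-0.9,0,0,60,-0.13,-0.9,0,0,60]}}

```text
time_s: 9.48
eef_pos: [485.7, -57.2, 176.4]
ee_rot: [-0.001, 0.993, 0.122, -0.001]
force: [0.9, -0.3, 0.5]
grip_width: 0.602
```

Call:
{"name": "arm_command", "arguments": {"steps": [-0.13,-0.9,0,0,60,-0.1,-0.84,0,0,60,0,0,0,0,60,0,0,0,0,60]}}

```text
time_s: 9.98
eef_pos: [474.8, -142.4, 176.8]
ee_rot: [-0.001, 0.993, 0.122, -0.001]
force: [0.6, 0.5, -0.9]
grip_width: 0.598
```

```bash
python3 - <<'E'
from h import *
p=capture("wrist");s=sense();print(s["eef_pos"],s["force"],s["grip_width"])
for t in("handle","handle_grip"):print([(np.round(r["point"]).tolist(),round(r["score"],2),proj(p,r["point"]).astype(int).tolist()) for r in search_frame(p,t)[:4]])
for r in trace(p,"handle")[:1]:
    v,u=np.nonzero(r["mask"]);print(u.min(),u.max(),v.min(),v.max())
for z in(128,72):print(proj(p,(475.5,-143,z)))
cv2.imwrite("pics/i.png",p["frame"])
E
```

```text
[ 475.00925624 -142.08531858  177.0997282 ] [ 0.05296361  0.19609999 -0.46418086] 0.5983033357817226
[([477.0, -145.0, 126.0], 0.66, [260, 204])]
[([480.0, -143.0, 125.0], 0.74, [259, 199]), ([448.0, -48.0, 70.0], 0.38, [145, 189])]
244 272 175 218
[257.77402317 207.52829107]
[257.73211828 185.69349876]
```

View pics/i.png

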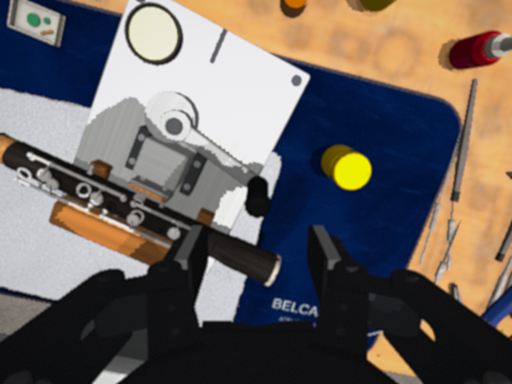

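The handle's top is at (258,205), within 3 px of my estimate (258,207.5). Descending.

Call:
{"name": "arm_command", "arguments": {"steps": [0.02,-0.01,-0.8,0,60,0,0,-0.7,0,60,0,0,-0.3,0,60,0,0,0,0,60]}}

```text
time_s: 10.68
eef_pos: [476.2, -143.1, 87.7]
ee_rot: [-0.0, 0.993, 0.122, -0.0]
force: [-0.1, -0.2, 0.6]
grip_width: 0.596
```

Call:
{"name": "arm_command", "arguments": {"steps": [0,0,0,0,30,0,0,0,0,10,0,0,0,0,10,0,0,0,0,10,0,0,0,0,10], "grip_force": 40}}

```text
time_s: 11.3
eef_pos: [476.8, -143.4, 88.9]
ee_rot: [0.0, 0.993, 0.122, 0.001]
force: [0.8, 3.5, 5.2]
grip_width: 0.203
```

Call:
{"name": "arm_command", "arguments": {"steps": [0.2,-0.07,0,0,10,0.21,-0.04,0,0,10,0.21,-0.02,0,0,10,0.21,0.01,0,0,10,0,0,0,0,10]}}

```text
time_s: 11.92
eef_pos: [518.4, -148.8, 88.8]
ee_rot: [-0.0, 0.993, 0.122, 0.0]
force: [-1.9, 6.4, 8.4]
grip_width: 0.206
```

Call:
{"name": "arm_command", "arguments": {"steps": [0.21,0.04,0,0,10,0.2,0.06,0,0,10,0.2,0.08,0,0,10,0.18,0.11,0,0,10,0,0,0,0,10]}}

```text
time_s: 12.55
eef_pos: [557.2, -134.0, 88.8]
ee_rot: [-0.001, 0.993, 0.122, -0.0]
force: [-5.7, 4.6, 9.4]
grip_width: 0.2
```

Call:
{"name": "arm_command", "arguments": {"steps": [0.17,0.13,0,0,10,0.15,0.15,0,0,10,0.13,0.17,0,0,10,0.11,0.18,0,0,10,0,0,0,0,10]}}

```text
time_s: 13.18
eef_pos: [584.5, -102.7, 88.7]
ee_rot: [-0.0, 0.993, 0.122, -0.001]
force: [-8.9, 1.7, 8.6]
grip_width: 0.202
```

Call:
{"name": "arm_command", "arguments": {"steps": [0.07,0.2,0,0,10,0.05,0.19,0,0,10,0,0,0,0,10,0,0,0,0,10]}}

```text
time_s: 13.68
eef_pos: [591.1, -84.4, 88.9]
ee_rot: [0.001, 0.993, 0.122, -0.0]
force: [-4.6, -0.6, 6.2]
grip_width: 0.201
```

```bash
python3 - <<'E'
from h import *
s=sense();print(s["eef_pos"],s["force"],s["grip_width"],s["time_s"])
for n in("wrist","top"):
    p=capture(n);cv2.imwrite(f"pics/j_{n}.png",p["frame"])
    for t in("handle","cam_pivot","tin","tub","bottle","jar"):print(n,t,[(np.round(r["point"]).tolist(),round(r["score"],2),proj(p,r["point"]).astype(int).tolist()) for r in search_frame(p,t)[:2]])
    if n=="wrist": w=p["frame"]
    else: c=p["frame"][140:250,150:340]
cv2.imwrite("pics/j.png",np.vstack([cv2.resize(w[60:],(512,324)),cv2.resize(c,(512,276))]))
E
```

```text
[591.06438407 -84.43379193  88.90794685] [-4.60666311 -0.58449327  6.16209386] 0.20107202090372706 13.675
wrist handle [([599.0, -84.0, 122.0], 0.64, [259, 258]), ([585.0, -63.0, 37.0], 0.57, [223, 207])]
wrist cam_pivot [([581.0, -65.0, 33.0], 0.83, [226, 212])]
wrist tin [([582.0, -30.0, 46.0], 0.83, [172, 205])]
wrist tub []
wrist bottle []
wrist jar [([671.0, -200.0, 52.0], 0.7, [474, 136]), ([516.0, -211.0, 24.0], 0.64, [383, 319])]
top handle []
top cam_pivot [([512.0, 2.0, 33.0], 0.63, [252, 196]), ([406.0, -124.0, 67.0], 0.52, [301, 238])]
top tin [([526.0, 298.0, 52.0], 0.42, [136, 188]), ([512.0, 3.0, 31.0], 0.18, [251, 196])]
top tub []
top bottle [([630.0, -307.0, 44.0], 0.71, [371, 153])]
top jar [([506.0, -219.0, 55.0], 0.75, [338, 199]), ([516.0, 167.0, 51.0], 0.63, [187, 193])]
```

View pics/j.png

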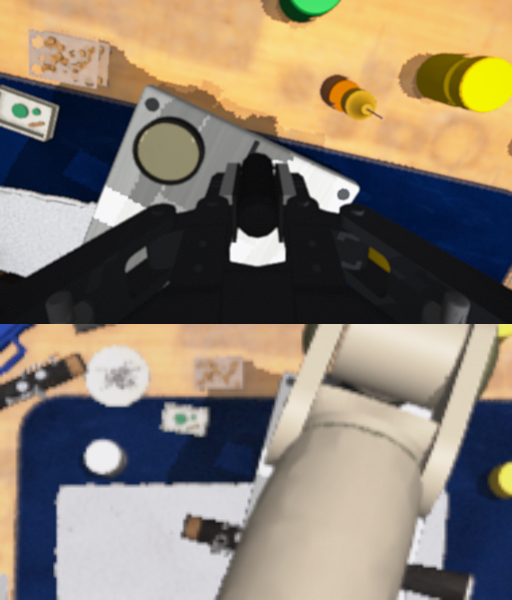

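Call:
{"name": "arm_command", "arguments": {"steps": [0,0,0,0,10,0,0,0,0,10,0,0,0,0,10,0,0,0,0,10]}}

```text
time_s: 14.88
eef_pos: [591.0, -84.6, 88.9]
ee_rot: [0.001, 0.993, 0.122, -0.0]
force: [-4.8, -0.8, 6.5]
grip_width: 0.203
```

```bash
python3 - <<'E'
from h import *
s=sense();e=s["eef_pos"];print(e,s["force"],s["grip_width"],"q",np.arctan2(e[1]+65,e[0]-508)+2*np.pi-2.924-1.392)
print(finish_job())
E
```

```text
[591.0318179  -84.56819861  88.91140719] [-4.78691446 -0.80573945  6.47183234] 0.20331655884303304 q 1.7357374780418384
the job is handed in; nothing more can be done
None
```

I moved the grey, white-lidded jar off the clamp plate and stood it on the mat at about (519, 169) mm. I then swung the lever by its handle to full lift and handed the job in at about 15 s, still holding it there.

**Last checks:**
- **Lever:** it sits at about 1.74 rad (target 1.75), worked out from the tool position and the pivot I measured. The wrist picture shows the handle over the rib.
- **Grip:** the fingers hold the handle at about 17 mm opening with a 40 N grip, and the tool was steady.
- **Jar:** it was upright in the last top view, well clear of the plate.
- **Bystanders:** the bottle and tin were still in place. The tub was standing in place after the jar was set down. In the final top view the "tub" search missed it, but the "tin" search reported a find at its spot.

**Not checked or in disagreement:**
- I could not see the pad pressing on the clarinet, because the arm hid it. I am inferring that from the lever angle.
- The top and wrist cameras disagreed by about 4 mm in x, and I used values in between.

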